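# Pry the retaining ring off the bearing spindle

## Task

A sprung wire ring holds the bearing on the spindle of the small bench fixture. Take the hooked pick from its stand, put its hook down inside the ring's bow until it rests lightly on the sprung washer below, and, keeping it lightly down on the washer, steadily draw the ring by its bow out of the groove and on into the fixture's tray, where it must lie flat and clear of the washer. Work gently, handle the ring with the pick only, then put the pick back upright in its stand and leave the other things alone.

Things in the scene. Friction and masses are not known exactly. Their poses are not given: they have to be found in the camera images.
- fixture: Fixed grey bench fixture, 156 x 84 mm. Origin: on the bench top under the axis of its upright spindle. Its base runs from 114 mm on the -x side to 42 mm on the +x side; a raised tray fills the -x end. On the spindle sit, going up: a bearing (62 mm wide, top 26 mm above the bench), a sprung washer, the wire ring. Over 10 N of the pick on any part of it (washer too) does damage.
- grease_tin: Bystander: round grease tin, 63 mm wide, 43 mm high. Origin: centre of its underside.
- pick: Loose hooked pick, 98 mm long, 80 g, upright in its stand. Origin: centre of the underside of its 24 mm collar. z up: square handle, 16 mm over flats that face x and y, 6 to 58 mm above the origin. Below, a 3.2 mm shank goes down 36 mm to a foot that reaches 6.6 mm to -x, 3.2 mm thick. In use the foot points along the ring's -x, goes under the bow, and the shank pulls on the bow's inside.
- ring: Loose sprung ring of 3.2 mm steel wire, 42 x 30 mm, level in the groove. Origin: mid wire, on the spindle axis. Two sprung arms hug the groove; the -x end is an open bow. Window between spindle and bow: 13 to 27.9 mm on the -x side, 9 mm each way sideways. Pulled along its -x it spreads and snaps off within 12 mm, at 4 to 10 N, and jumps some 20 mm on; over 25 N bends it. Turned up to 0.15 rad to the fixture.
- ring_gauge_a: Bystander: plain steel setting ring, 66 x 66 x 20 mm, lying flat. Origin: centre of its underside.
- spanner: Bystander: combination spanner, 176 x 25 x 8 mm, lying flat. Origin: middle of its underside.
- stand: Fixed aluminium block 60 x 60 x 46 mm that holds the pick. Origin: centre of its underside.
- pick_grip (a point): Middle of the handle, 30 mm above the pick's origin, on its axis.
- pick_tip (a point): Underside of the pick's foot, 36 mm below the pick's origin and 3 mm to its -x side: the point that rests on the washer.
- ring_bow (a point): Middle of the wire at the outermost point of the ring's bow, 29.5 mm on the -x side of the ring's origin. Axes as the ring's.
- spindle (a point): Centre of the top of the spindle's nose, 51 mm above the bench; the nose's cap is 22 mm wide. The ring's groove under it is 16 mm wide and lies 42 to 46 mm above the bench; below the groove the spindle is 26 mm wide. Axes as the fixture's.
- stand_hole (a point): Centre of the mouth of the stand's hole, on its top 46 mm above the bench. The hole is upright, 19 mm wide and 42 mm deep; the pick's shank hangs in it with the collar on the top.
- tray (a point): Centre of the tray's floor, 28 mm above the bench, 72 mm on the fixture's -x side of the spindle axis. The floor runs 33 to 110 mm on the -x side of the spindle axis and is 76 mm wide; a rim 12 mm above the floor bounds it except toward the spindle. Axes as the fixture's.
- washer_low (a point): Point on the spindle axis 30 mm above the bench: the lowest height of the top of the sprung steel washer (62 mm wide, centred on the axis). The washer's true top is 0 to 6 mm higher, different each time and not measured: it must be felt. Pressed, it gives about 1 mm per 6 N, at most 3.5 mm, and springs back.
There are look-alikes about, which are no part of the job. What is shaped like the stand but black or purple is not meant.

How it is judged:
By the outcome, as a careful person would: the job done as asked, in the order asked, and still so for the second after the job is handed in, with the robot touching nothing.
It also fails if it takes over 67 s, if anything falls off the work surface, if the arm or the gripper's body presses on something with over 40 N, if the wrist force passes 120 N, or if a joint passes its speed limit or range.

## Robot

A 7-joint arm with a two-finger parallel gripper is mounted at the origin on a cart in front of the work surface, level with it; the furniture and walls round the work are solid. World frame = base frame: x ahead of the robot, y to its left, z up, the work surface at z = 0. Lengths are in m, angles in rad, forces in N, time in s.
With the tool pointing down it reaches from about 0.425 to 0.925 m from the base axis. Payload 6.8 kg.
Tool frame: the origin (TCP) lies at the very end of the fingers, on their centre line; the grasp point (between the pads) lies 19 mm behind it (manip.hold_point_z is the distance from the TCP to the grasp point, in m); z points along the fingers, y is the line along which they close (so a half turn about z gives the same grasp; the last joint's range is limited). The gripper opens to 85 mm and grips with 20 to 120 N. Pads are 22 mm wide; open, the fingers measure 114 mm over their backs; the gripper's body (76 mm by 85 mm) begins 54 mm behind the grasp point. The pads swing forward as they close: fully open they stand 13 mm farther back than shut.
Start: joints at [-0.108, 0.477, 0.022, 1.555, -0.011, 1.109, -0.083], TCP at [0.675, 0, 0.231] pointing down, gripper open.
Joint ranges: [-2.96, 2.96], [-0.34, 2.1], [-1.41, 1.46], [0.24, 2.44], [-1.37, 4.51], [0.17, 1.92], [-2.96, 2.96]. Speed limits (rad/s): [2.39, 2.39, 3.14, 3.14, 3.14, 3.14, 3.14].

## Interface

Orientations are given as [roll, pitch, yaw] about the fixed x, y, z axes, in that order (R = Rz(yaw) Ry(pitch) Rx(roll)).
In Python, from station import manip, grab_frame gives the robot as it stands. Calls block until the motion is done:
- manip.move_pose(position, orientation): joint-space move of the TCP to a pose.
- manip.move_l(position, attitude=None, v=0.15): straight line of the TCP; attitude=None keeps the orientation; v is the mean speed in m/s.
- manip.move_j(angles): joint-space move.
- manip.gripper_open() and manip.grasp(strength=None): open the fingers fully, or close them until they stop; strength is the grip in N (None keeps the last).
- manip.dwell(seconds).
- manip.ik(position, orientation): joint angles nearest the present ones, or None.
- grab_frame(name): name is "scene" or "side" or "wrist"; returns a dict with "pixels" (480x640x3 uint8, blue, green, red), "intrinsics" (3x3 intrinsics, pixels), "R" (3x3) and "t" (3): a world point X has camera coordinates R X + t; the wrist camera has in their place "tool_from_camera" (4x4, takes a point from camera to tool coordinates, whose origin is the TCP and whose axes are the flange's). Camera axes: x right, y down, z forward; pixel columns grow to the right and rows downward; lengths in m; the calibration is good to about 2 mm. A picture is of the moment at which its call begins: read the wrist's pose just before it. There is no depth.
A pose or a line that the arm cannot do raises manip.Unreachable and nothing moves.
- manip.sign_off(): hands the job in; it is judged then, once.
Readings, each from a call of its own:
- manip.current_clock(): time.
- manip.current_q(): joint angles.
- manip.current_joint_velocities(): joint speeds.
- manip.current_effort(): joint torques, N m.
- manip.current_eef_pos(): TCP position.
- manip.current_ee_rot(): TCP orientation.
- manip.current_ft_force(): force on the tool from outside, world axes, zero at the start.
- manip.current_wrist_torque(): the same for the moment, N m.
- manip.current_width(): finger opening in m.
- manip.current_gripper_force(): force on a finger pad.
Only numpy, scipy, OpenCV 4.12 (cv2) and the standard library are available. Lean on these libraries where they do the work, as an engineer would, in place of code of your own. Each camera call takes 0.05 s, during which the arm holds its last target. There are 200 camera calls.

## Working session

There is one attempt and no reset: what is moved stays moved. The work goes in short steps, each a Python script; the robot and the scene stay as the last script left them, time stands still between calls to the robot, and variables do not carry over. Pictures are saved under pics/ and viewed, at most 10 in all, crops included, and the job is handed in when it is done.

```bash
ls; mkdir -p pics; python3 - <<'E'
from station import manip, grab_frame
import cv2,numpy as np
a=grab_frame("scene");b=grab_frame("side")
for n,f in(("scene",a),("side",b)):
    cv2.imwrite(f"pics/{n}0.png",f["pixels"]); np.savez(f"pics/{n}0.npz",**f)
    print(n,f["intrinsics"].tolist(),(-f["R"].T@f["t"]).round(3))
print(manip.current_clock(),manip.current_ee_rot(),manip.hold_point_z)
E
```

```text
pics
scene [[572.2873252024599, 0.0, 321.4970252912782], [0.0, 572.2873252024599, 234.63136160287974], [0.0, 0.0, 1.0]] [0.037 0.504 0.822]
side [[542.5066804734848, 0.0, 314.7213611478543], [0.0, 542.5066804734848, 232.5197607530018], [0.0, 0.0, 1.0]] [1.225 0.261 1.014]
0.1 [-3.13994515e+00  1.34492736e-04  1.57078656e+00] 0.0187
```

View pics/scene0.png

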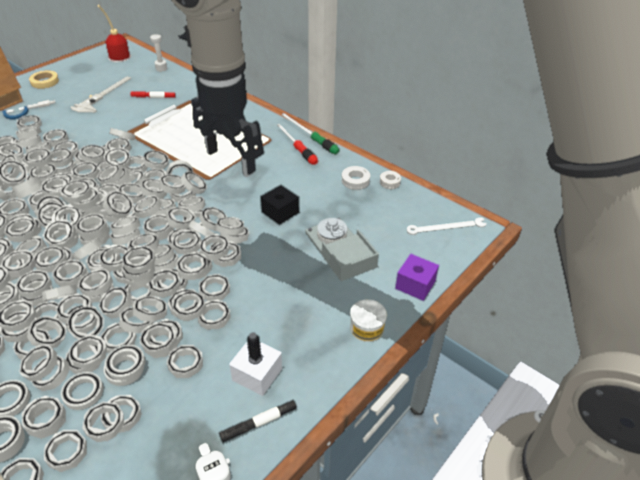

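View pics/side0.png

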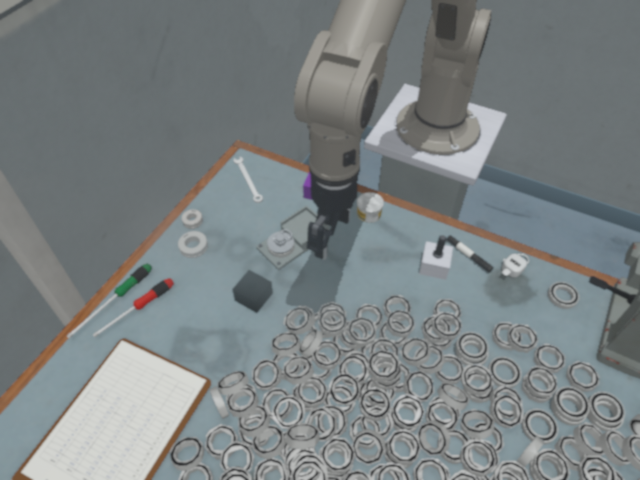

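Scene view: the stand with the black-handled pick is at (255,365). Its look-alikes are the black block at (280,204) and the purple one at (417,277), and neither holds a pick. The fixture spindle is at (331,228), with the tray towards (355,258). In the side view the stand is at (436,260) and the spindle at (281,240). I choose the aluminium block at (255,365).

```bash
cat > h.py <<'E'
from station import manip, grab_frame
import cv2,numpy as np
from scipy.spatial.transform import Rotation as Ro
def ray(f,u,v,z):
    K,R,t=f["intrinsics"],f["R"],f["t"]; c=-R.T@t
    d=R.T@np.linalg.solve(K,[u,v,1.]); return c+d*(z-c[2])/d[2]
def wrist(name):
    p=np.array(manip.current_eef_pos());T=Ro.from_euler('xyz',manip.current_ee_rot()).as_matrix()
    f=dict(grab_frame("wrist")); C=np.array(f["tool_from_camera"])
    Rw=T@C[:3,:3]; cw=p+T@C[:3,3]
    f["R"]=Rw.T; f["t"]=-Rw.T@cw; cv2.imwrite(f"pics/{name}.png",f["pixels"]);np.savez(f"pics/{name}.npz",**f)
    return f
E
python3 - <<'E'
from h import *
a=dict(np.load("pics/scene0.npz"));b=dict(np.load("pics/side0.npz"))
print("spindle",ray(a,331,224,.051),ray(b,281,239,.051))
print("handle top",ray(a,253,338,.104),ray(b,442,239,.104))
print("stand top ctr",ray(a,256,360,.046),ray(b,437,252,.046))
print("tray end",[ray(a,*p,.04).round(3) for p in((344,267),(377,255))])
print("tin",ray(a,368,310,.043),"black",ray(a,280,197,.046))
C=np.array(manip.__dict__.get('x',0))
f=grab_frame("wrist");print(np.round(f["tool_from_camera"],3).tolist(),f["intrinsics"][0])
E
```

```text
spindle [ 0.58223698 -0.16492874  0.051     ] [ 0.59387022 -0.1665634   0.051     ]
handle top [0.46303059 0.16190293 0.104     ] [0.47009176 0.16109146 0.104     ]
stand top ctr [0.46230285 0.16134559 0.046     ] [0.46210442 0.15728697 0.046     ]
tray end [array([ 0.492, -0.098,  0.04 ]), array([ 0.465, -0.166,  0.04 ])]
tin [ 0.392739   -0.04327835  0.043     ] black [ 0.72316944 -0.16198167  0.046     ]
[[-0.001, -0.965, -0.261, 0.067], [1.0, -0.001, -0.002, 0.0], [0.001, -0.261, 0.965, -0.144], [0.0, 0.0, 0.0, 1.0]] [371.66024564   0.         322.08052911]
```

```bash
python3 - <<'E'
from h import *
manip.move_pose([.56,-.22,.14],[3.1416,0,1.5708])
f=wrist("wf1")
manip.move_pose([.465,.075,.20],[3.1416,0,1.5708])
g=wrist("ws1")
cv2.imwrite("pics/both.png",np.hstack([f["pixels"][:, 120:520],g["pixels"][:,120:520]]))
print(manip.current_clock())
E
```

```text
2.4833
```

View pics/both.png

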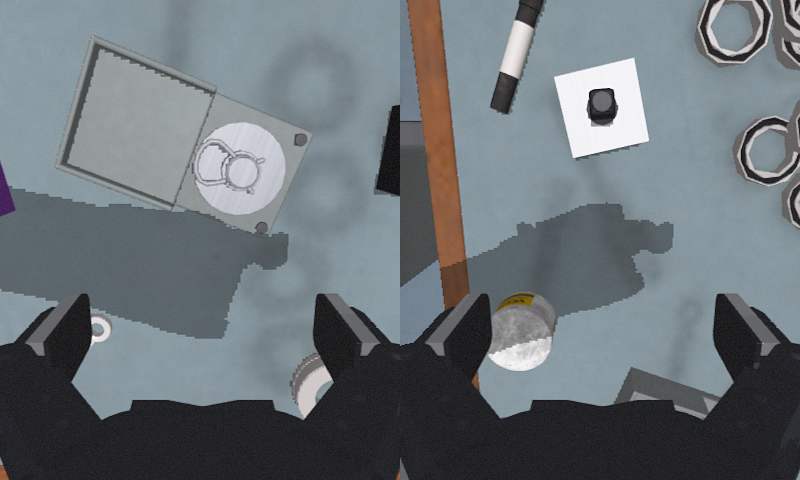

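Left: the fixture, with the spindle at about (363,172), the bow at about (322,163), the washer round them and the tray upper left. Right: the white stand with the pick, handle at about (721,103). Next I check the choice and the details in one close crop.

```bash
python3 - <<'E'
import cv2,numpy as np
f=cv2.imread("pics/wf1.png");g=cv2.imread("pics/ws1.png")
A=cv2.resize(f[110:240,300:430],(400,400),interpolation=cv2.INTER_CUBIC)
B=cv2.resize(g[53:163,267:377],(400,400),interpolation=cv2.INTER_CUBIC)
cv2.imwrite("pics/crop1.png",np.hstack([A,B]))
E
```

```text
(no output)
```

View pics/crop1.png

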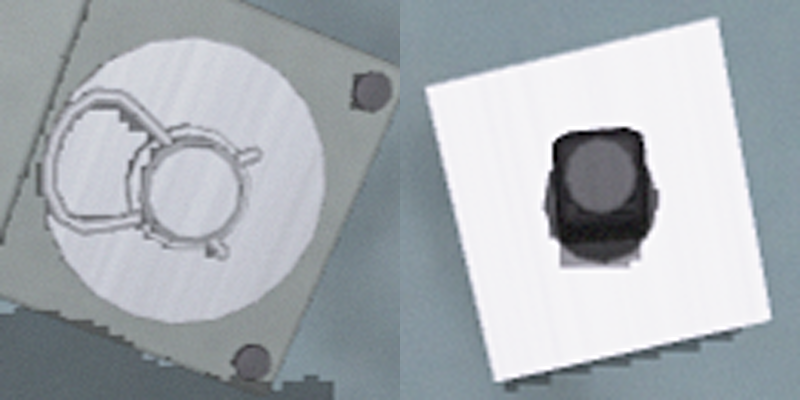

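Left crop: ring seated with its bow pointing left (wire middle at about crop (50,165)) and its tails at (258,155) and (220,252). Nose centre is at (194,192). Right crop: aluminium stand with the pick, handle top at (600,175) and flats nearly square to the image. The choice is confirmed, so I compute poses.

```bash
python3 - <<'E'
from h import *
f=dict(np.load("pics/wf1.npz"));g=dict(np.load("pics/ws1.npz"))
F=lambda x,y,z:ray(f,300+x/3.077,110+y/3.077,z)[:2]
G=lambda x,y,z:ray(g,267+(x-400)/3.636,53+y/3.636,z)[:2]
sp=F(194,192,.051);print("spindle",sp)
t=(F(258,155,.044)+F(220,252,.044))/2;d=F(258,155,.044)-F(220,252,.044)
print("tailmid",t,"yaw tails",np.arctan2(-d[0],d[1]))
u=F(172,138,.044)-F(130,95,.044);l=F(145,224,.044)-F(85,232,.044)
print("yaw arms",(np.arctan2(*u[::-1])+np.arctan2(*l[::-1]))/2)
b=F(50,165,.044)-sp;print("bow",b,np.linalg.norm(b),np.arctan2(-b[1],-b[0]))
e=F(400,70,.02)-F(280,372,.02);print("fix right edge",np.arctan2(-e[0],e[1]))
e=ray(f,217+120,88,.04)[:2]-ray(f,97+120,37,.04)[:2];print("fix top edge",np.arctan2(e[1],e[0]))
# washer centre from fitted ellipse extremes (crop) at z .033
print("washer",(F(48,180,.033)+F(326,180,.033))/2,(F(190,38,.033)+F(190,322,.033))/2)
c=[G(*p,.046) for p in((426,88),(718,17),(771,320),(497,381))];print("stand",np.mean(c,0),[np.linalg.norm(c[i]-c[i-1]).round(4) for i in range(4)])
print("handletop",G(600,175,.108),G(600,175,.104))
for z,(p,q) in((.104,((555,132),(643,130))),):
    e=G(*q,z)-G(*p,z);print("handle yaw",np.arctan2(e[1],e[0]),np.linalg.norm(e))
a=dict(np.load("pics/scene0.npz"));print(ray(a,253,338,.108))
E
```

```text
spindle [ 0.58699536 -0.17274756]
tailmid [ 0.59717485 -0.1758516 ] yaw tails -0.34079424833374955
yaw arms -0.319515719958373
bow [-0.02914682  0.00484444] 0.029546673829030857 -0.16470266747725526
fix right edge -0.32390582006613733
fix top edge -0.37526087710553796
washer [ 0.58737929 -0.17181035] [ 0.5880556  -0.17277919]
stand [0.46608333 0.16068804] [np.float64(0.0601), np.float64(0.0608), np.float64(0.0605), np.float64(0.06)]
handletop [0.46553273 0.16136184] [0.46552909 0.16170898]
handle yaw 0.018758044270054765 0.014591869481514414
[0.46065878 0.16380558 0.108     ]
```

```bash
python3 - <<'E'
from h import *
x,y=.4657,.161
o=[3.1416,0,1.5708+.015]
manip.move_pose([x,y,.15],o)
manip.move_l([x,y,.0575],v=.1)
manip.grasp(60)
print(manip.current_width(),manip.current_ft_force(),manip.current_gripper_force(),manip.current_eef_pos())
manip.move_l([x,y,.13],v=.1)
manip.move_pose([.47,.2,.36],o)
print(manip.current_width(),manip.current_ft_force(),manip.current_eef_pos())
f=dict(grab_frame("scene"));K=f["intrinsics"]
b=dict(grab_frame("side"))
out=[]
p=np.array(manip.current_eef_pos())-[0,0,.03]
for h in(f,b):
    q=h["intrinsics"]@(h["R"]@p+h["t"]);u,v=(q[:2]/q[2]).astype(int);print(u,v)
    out.append(cv2.resize(h["pixels"][v-40:v+40,u-40:u+40],(400,400),interpolation=cv2.INTER_CUBIC))
w=wrist("wp")
cv2.imwrite("pics/held.png",np.hstack(out));print(manip.current_clock())
E
```

```text
0.015204511223678541 [-1.21555181 -0.02778765  4.65781415] 58.36405813694 [0.46578379 0.16104031 0.05771958]
0.014936830637012502 [-0.16824555 -0.24864684 -0.95029354] [0.46939911 0.19931745 0.35797913]
215 243
484 169
6.625
```

View pics/held.png

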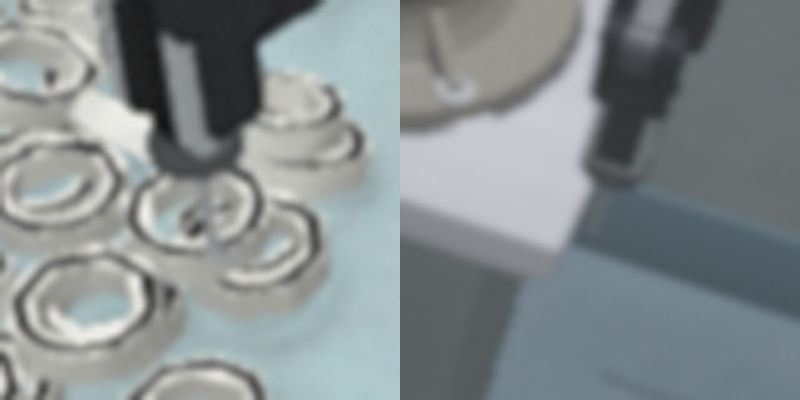

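Left (scene crop): the pick is held upright with its shank at about (212,215), but the cluttered background hides the foot. I'll look again over plain table, and at the wrist view.

```bash
python3 - <<'E'
from h import *
a=dict(np.load("pics/scene0.npz"))
out=[]
for yaw in(1.5858,1.5858-.8):
    p=ray(a,290,295,.37); print(p)
    manip.move_pose(p+[0,0,.047],[3.1416,0,yaw])
    e=np.array(manip.current_eef_pos())-[0,0,.045]
    f=grab_frame("scene");q=f["intrinsics"]@(f["R"]@e+f["t"]);u,v=(q[:2]/q[2]).astype(int)
    out.append(cv2.resize(f["pixels"][v-25:v+15,u-20:u+20],(400,400),interpolation=cv2.INTER_CUBIC))
w=np.load("pics/wp.npz")["pixels"]
out2=[cv2.resize(w[260:330,285:355],(400,400),interpolation=cv2.INTER_CUBIC)]
im=np.hstack([cv2.resize(o,(266,266)) for o in out+out2])
cv2.imwrite("pics/held2.png",im);print(manip.current_clock())
E
```

```text
[0.3164932 0.2245458 0.37     ]
[0.3164932 0.2245458 0.37     ]
8.2
```

View pics/held2.png

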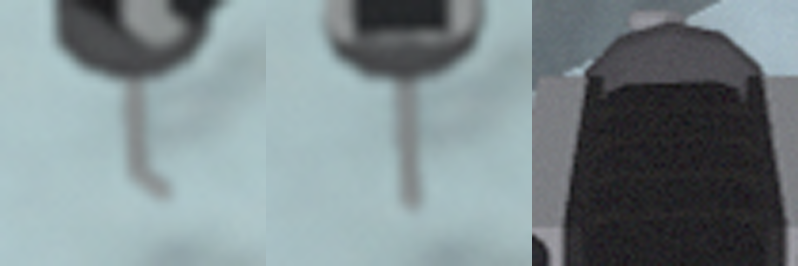

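Left crop (tool yaw 1.586): the foot points right and down in the scene image, which is world -x. After turning -0.8 it points straight at the camera, which agrees. So pick yaw = tool yaw - π/2. Next I go above the window and check with the tip just above the ring.

```bash
cat >> h.py <<'E'
S=np.array([.587,-.1725]);YR=-.31;U=-np.array([np.cos(YR),np.sin(YR)])  # pull dir
O=[3.1416,0,1.5708+YR]; TZ=.0477
def go(d,tip,v=.05,lat=0):
    xy=S+U*d+lat*np.array([-U[1],U[0]]); manip.move_l([*xy,tip+TZ],O,v=v)
def F(n=5):
    r=[]
    for _ in range(n): r.append(manip.current_ft_force()); manip.dwell(.01)
    return np.mean(r,0)
E
python3 - <<'E'
from h import *
xy=S+U*18
manip.move_pose([*xy,.20],O)
go(18,.052,.08); manip.dwell(.3); print(F(),manip.current_eef_pos(),manip.current_clock())
out=[]
for n in("scene","side"):
    f=grab_frame(n)
    q=f["intrinsics"]@(f["R"]@np.array([*xy,.045])+f["t"]);u,v=(q[:2]/q[2]).astype(int)
    print(u,v); out.append(cv2.resize(f["pixels"][v-35:v+35,u-35:u+35],(400,400),interpolation=cv2.INTER_CUBIC))
cv2.imwrite("pics/over.png",np.hstack(out))
E
```

```text
Traceback (most recent call last):
station.Unreachable: the arm cannot take that pose within its joint ranges
```

```bash
python3 - <<'E'
from h import *
xy=S+U*18
print(np.round(manip.current_q(),2),manip.current_eef_pos())
for z in(.1,.15,.2,.25,.3):
  print(z,[(y,manip.ik([*xy,z],[3.1416,0,y]) is not None) for y in(1.57,1.4,1.26,1.26-3.1416)])
print(manip.ik([.47,.1,.3],[3.1416,0,1.5708]))
E
```

```text
[-0.46 -0.14 -0.28  1.88 -0.04  1.4  -1.51] [0.31692624 0.22435583 0.41657824]
0.1 [(1.57, False), (1.4, False), (1.26, False), (-1.8816, False)]
0.15 [(1.57, False), (1.4, False), (1.26, False), (-1.8816, False)]
0.2 [(1.57, False), (1.4, False), (1.26, False), (-1.8816, False)]
0.25 [(1.57, False), (1.4, False), (1.26, False), (-1.8816, False)]
0.3 [(1.57, False), (1.4, False), (1.26, False), (-1.8816, False)]
[-3.54293140e-01  8.84200054e-02  1.58079175e-02  1.91892690e+00
 -1.54299483e-03  1.13426412e+00 -3.37890906e-01]
```

```bash
python3 - <<'E'
from h import *
xy=S+U*18
manip.move_pose([.50,.05,.25],[3.1416,0,1.5708])
manip.move_pose([.56,-.12,.22],[3.1416,0,1.45])
manip.move_pose([*xy,.18],O)
print(np.round(manip.current_q(),2))
go(18,.052,.08); manip.dwell(.3); print(F(),manip.current_eef_pos(),manip.current_clock())
out=[]
for n in("scene","side"):
    f=grab_frame(n)
    q=f["intrinsics"]@(f["R"]@np.array([*xy,.045])+f["t"]);u,v=(q[:2]/q[2]).astype(int)
    print(u,v); out.append(cv2.resize(f["pixels"][v-35:v+35,u-35:u+35],(400,400),interpolation=cv2.INTER_CUBIC))
cv2.imwrite("pics/over.png",np.hstack(out))
E
```

```text
Traceback (most recent call last):
station.Unreachable: the arm cannot take that pose within its joint ranges
```

A units slip: `d` was in mm, so the target was 18 m away. Fixing it.

```bash
sed -i 's/S+U\*d+/S+U*d*.001+/' h.py; python3 - <<'E'
from h import *
xy=S+U*.018
manip.move_pose([*xy,.18],O)
go(18,.052,.08); manip.dwell(.3); print(F(),manip.current_eef_pos(),manip.current_clock())
out=[]
for n in("scene","side"):
    f=grab_frame(n)
    q=f["intrinsics"]@(f["R"]@np.array([*xy,.045])+f["t"]);u,v=(q[:2]/q[2]).astype(int)
    print(u,v); out.append(cv2.resize(f["pixels"][v-35:v+35,u-35:u+35],(400,400),interpolation=cv2.INTER_CUBIC))
cv2.imwrite("pics/over.png",np.hstack(out))
E
```

```text
[ 0.1318799   0.23440655 -0.43261345] [ 0.56998859 -0.16703415  0.0999602 ] 11.9917
336 228
286 233
```

View pics/over.png

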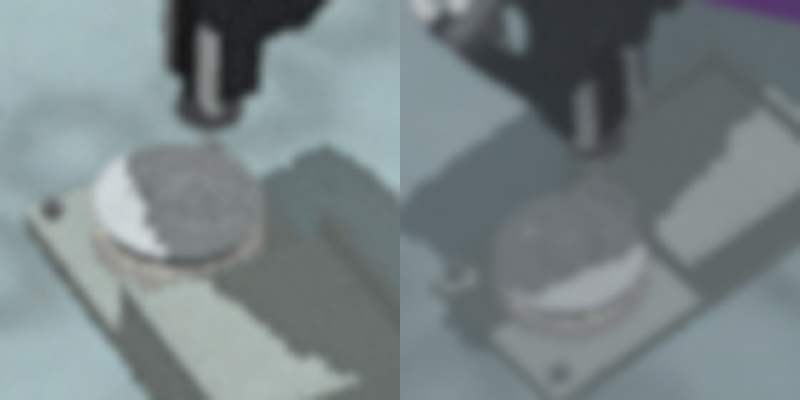

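The crop shows the pick over the spindle end of the washer on the bow side (shank at about (212,140)), but it is too coarse for mm. I continue with a force-guarded descent; the contact height will tell wire from washer.

```bash
python3 - <<'E'
from h import *
b=F(10); print("bias",b)
tip=.052
while tip>.028:
    tip-=.0005 if tip<.0475 else .001
    go(18,tip,.02); d=F(4)-b
    if abs(d[2])>.5 or np.hypot(*d[:2])>1.5: break
print("tip",tip,d,manip.current_eef_pos(),manip.current_clock())
for _ in range(4):
    if (F(6)-b)[2]>1.5: break
    tip-=.0002; go(18,tip,.01); print(tip,F(6)-b)
np.savez("st.npz",b=b,tip=tip)
E
```

```text
bias [ 0.11480284 -0.0933873  -0.754173  ]
tip 0.051 [-0.17927869 -0.34456836 -0.62814193] [ 0.56979443 -0.16700095  0.09860012] 12.4583
0.0508 [0.01223229 0.15482616 0.04583885]
0.0506 [-0.05450245 -0.06895777  0.03313142]
0.0504 [ 0.05152643  0.3533723  -0.12227741]
0.0502 [-0.23949722  0.13103463 -0.13217932]
```

```bash
python3 - <<'E'
from h import *
manip.dwell(.2); b=F(20); print("bias",b)
tip=.0502; prev=0
while tip>.0285:
    tip-=.0005; go(18,tip,.015); manip.dwell(.05); d=F(5)-b
    if d[2]>.7 or np.hypot(*d[:2])>1.5:
        manip.dwell(.1); d=F(10)-b
        if d[2]>.6 or np.hypot(*d[:2])>1.3: break
print("tip",tip,d,manip.current_eef_pos(),manip.current_clock())
for _ in range(4):
    if (F(10)-b)[2]>1.3: break
    tip-=.0002; go(18,tip,.01); manip.dwell(.1); print(tip,F(10)-b)
np.savez("st.npz",b=b,tip=tip)
E
```

```text
bias [-0.198861    0.11862414 -0.8316947 ]
tip 0.031699999999999985 [ 0.15992199 -0.17137115  2.36611823] [ 0.56994159 -0.16700101  0.07948621] 27.05
```

```bash
python3 - <<'E'
from h import *
s=np.load("st.npz");b=s["b"];tip=float(s["tip"]);d=18.;pk=0;log=[]
while d<44:
    d+=.5 if d>24 else 1; go(d,tip,.012)
    f=F(3)-b; pull=-f[:2]@U; pk=max(pk,pull); log.append((d,round(tip*1e3,1),round(pull,1),round(f[2],1)))
    if pull>16: print("too much");break
    if pk>3 and pull<.35*pk: print("snap?");break
    if d<31.5:
        if f[2]<1.2: tip-=.0002
        elif f[2]>3: tip+=.0002
    elif f[2]>3.5: tip+=.0003
np.savez("st.npz",b=b,tip=tip,d=d)
print(*log,sep="\n");print(manip.current_eef_pos(),manip.current_clock())
E
```

```text
snap?
(19.0, 31.7, np.float64(1.0), np.float64(2.3))
(20.0, 31.7, np.float64(0.0), np.float64(2.8))
(21.0, 31.7, np.float64(1.0), np.float64(2.4))
(22.0, 31.7, np.float64(0.3), np.float64(2.5))
(23.0, 31.7, np.float64(0.1), np.float64(2.4))
(24.0, 31.7, np.float64(0.1), np.float64(1.9))
(25.0, 31.7, np.float64(0.3), np.float64(2.3))
(25.5, 31.7, np.float64(0.6), np.float64(2.7))
(26.0, 31.7, np.float64(0.4), np.float64(2.1))
(26.5, 31.7, np.float64(0.6), np.float64(2.8))
(27.0, 31.7, np.float64(1.4), np.float64(2.2))
(27.5, 31.7, np.float64(2.8), np.float64(1.4))
(28.0, 31.7, np.float64(2.6), np.float64(1.8))
(28.5, 31.7, np.float64(4.3), np.float64(1.2))
(29.0, 31.5, np.float64(4.7), np.float64(1.9))
(29.5, 31.5, np.float64(5.2), np.float64(1.5))
(30.0, 31.5, np.float64(6.2), np.float64(1.4))
(30.5, 31.5, np.float64(6.3), np.float64(1.4))
(31.0, 31.5, np.float64(5.7), np.float64(0.8))
(31.5, 31.3, np.float64(4.4), np.float64(0.4))
(32.0, 31.3, np.float64(3.8), np.float64(0.4))
(32.5, 31.3, np.float64(2.9), np.float64(-0.4))
(33.0, 31.3, np.float64(3.2), np.float64(-0.1))
(33.5, 31.3, np.float64(1.8), np.float64(0.1))
[ 0.55466018 -0.16209739  0.07884886] 33.7333
```

```bash
python3 - <<'E'
from h import *
s=np.load("st.npz");b=s["b"];tip=float(s["tip"]);d=float(s["d"]);log=[];low=0
while d<41:
    f=F(3)-b; pull=-f[:2]@U; log.append((d,round(tip*1e3,1),round(pull,1),round(f[2],1)))
    if pull>16: print("too much");break
    low=low+1 if pull<.6 else 0
    if low>=3: break
    if f[2]<1.2 and tip>.0303 and d<36: tip-=.0004
    elif f[2]>3: tip+=.0003
    d+=.5; go(d,tip,.015)
np.savez("st.npz",b=b,tip=tip,d=d)
print(*log,sep="\n");print(manip.current_clock())
out=[]
for n in("scene","side"):
    f=grab_frame(n)
    q=f["intrinsics"]@(f["R"]@np.array([*(S+U*.05),.03])+f["t"]);u,v=(q[:2]/q[2]).astype(int)
    print(u,v); out.append(cv2.resize(f["pixels"][v-40:v+40,u-40:u+40],(400,400),interpolation=cv2.INTER_CUBIC))
cv2.imwrite("pics/snap.png",np.hstack(out))
E
```

```text
(33.5, 31.3, np.float64(1.5), np.float64(-0.0))
(34.0, 30.9, np.float64(-0.0), np.float64(-0.3))
(34.5, 30.5, np.float64(0.3), np.float64(0.1))
(35.0, 30.1, np.float64(0.7), np.float64(0.2))
(35.5, 30.1, np.float64(0.3), np.float64(-0.4))
(36.0, 30.1, np.float64(0.4), np.float64(0.3))
(36.5, 30.1, np.float64(0.4), np.float64(-0.4))
35.4083
344 243
296 229
```

View pics/snap.png

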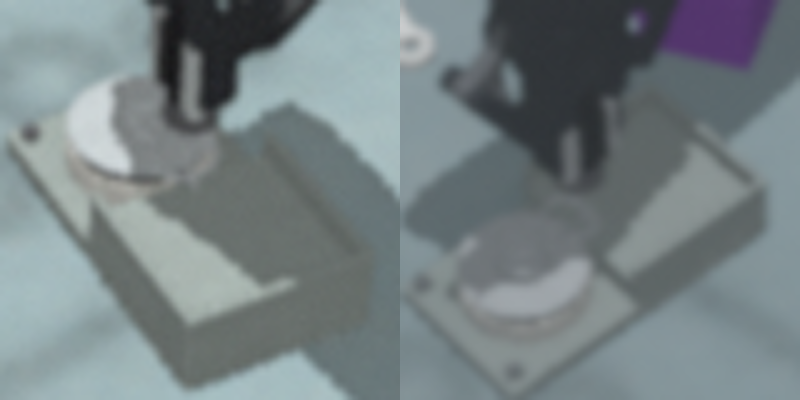

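The side crop shows the ring off the groove with its bow at about (585,200), just past the washer edge, and the pull force has gone to about 0, so it has snapped. I lower the foot to just over the tray floor and draw on.

```bash
python3 - <<'E'
from h import *
s=np.load("st.npz");b=s["b"];tip=float(s["tip"]);d=float(s["d"]);log=[]
while tip>.0284:
    tip-=.0004; go(d,tip,.01); manip.dwell(.05); f=F(4)-b
    if f[2]>.8: break
print("low",tip,f)
if f[2]>.8: tip+=.0002
while d<84:
    d+=2; go(d,tip,.03); f=F(3)-b; pull=-f[:2]@U; log.append((d,round(tip*1e3,1),round(pull,1),round(f[2],1)))
    if pull>6: print("hard");break
    if f[2]>2.5: tip+=.0004
np.savez("st.npz",b=b,tip=tip,d=d)
print(*log,sep="\n");print(manip.current_clock())
out=[]
for n in("scene","side"):
    f=grab_frame(n)
    q=f["intrinsics"]@(f["R"]@np.array([*(S+U*.06),.03])+f["t"]);u,v=(q[:2]/q[2]).astype(int)
    print(u,v); out.append(cv2.resize(f["pixels"][v-40:v+40,u-40:u+40],(400,400),interpolation=cv2.INTER_CUBIC))
cv2.imwrite("pics/drawn.png",np.hstack(out))
E
```

```text
low 0.02809999999999998 [ 0.39424751 -0.19111896 -0.21163937]
(38.5, 28.1, np.float64(0.2), np.float64(-0.3))
(40.5, 28.1, np.float64(0.3), np.float64(-0.1))
(42.5, 28.1, np.float64(0.5), np.float64(0.5))
(44.5, 28.1, np.float64(0.7), np.float64(0.2))
(46.5, 28.1, np.float64(0.3), np.float64(-0.0))
(48.5, 28.1, np.float64(0.3), np.float64(0.2))
(50.5, 28.1, np.float64(0.4), np.float64(-0.3))
(52.5, 28.1, np.float64(0.5), np.float64(0.3))
(54.5, 28.1, np.float64(0.4), np.float64(-0.4))
(56.5, 28.1, np.float64(0.3), np.float64(0.0))
(58.5, 28.1, np.float64(-0.0), np.float64(0.3))
(60.5, 28.1, np.float64(-0.1), np.float64(0.5))
(62.5, 28.1, np.float64(-0.0), np.float64(-0.4))
(64.5, 28.1, np.float64(0.0), np.float64(-0.3))
(66.5, 28.1, np.float64(0.1), np.float64(0.1))
(68.5, 28.1, np.float64(0.6), np.float64(-0.0))
(70.5, 28.1, np.float64(0.2), np.float64(0.2))
(72.5, 28.1, np.float64(0.2), np.float64(0.4))
(74.5, 28.1, np.float64(0.2), np.float64(0.2))
(76.5, 28.1, np.float64(0.2), np.float64(0.4))
(78.5, 28.1, np.float64(0.4), np.float64(-0.4))
(80.5, 28.1, np.float64(1.1), np.float64(-0.0))
(82.5, 28.1, np.float64(0.5), np.float64(0.4))
(84.5, 28.1, np.float64(-0.0), np.float64(0.1))
43.775
347 246
299 227
```

View pics/drawn.png

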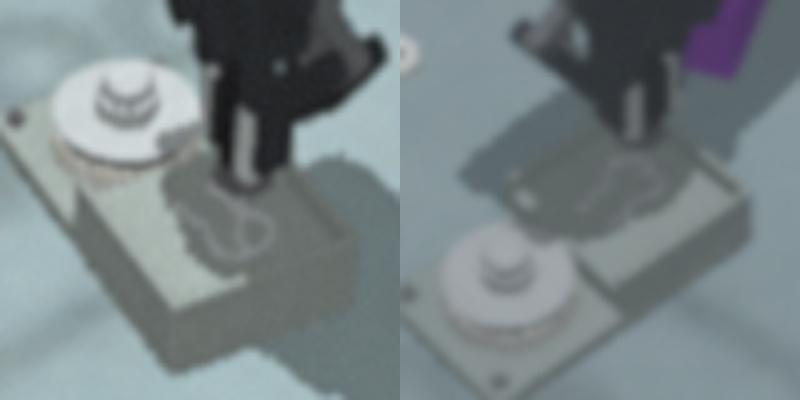

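Both crops show a bare spindle and the ring lying in the tray, with its bow at the pick (side crop (650,180)) and its tails at (590,205), clear of the washer. I back the foot out from under the bow, lift, and return the pick.

```bash
python3 - <<'E'
from h import *
s=np.load("st.npz");d=float(s["d"]);tip=float(s["tip"])
go(d-7.5,tip+.0005,.03); go(d-7.5,.06,.06); go(d-7.5,.15,.15)
x,y=.4658,.161;o=[3.1416,0,1.5858]
manip.move_pose([.48,.0,.25],o)
manip.move_pose([x,y,.16],o)
manip.dwell(.2);b=F(8)
manip.move_l([x,y,.065],v=.06); f=F(5)-b; print(f,manip.current_clock())
if np.abs(f).max()<3:
    manip.move_l([x,y,.0582],v=.02); print(F(5)-b,manip.current_eef_pos())
print(manip.current_width(),manip.current_clock())
E
```

```text
[ 0.36163377 -0.19601247 -0.15994575] 49.2
[-0.11069898  0.19706417 -0.34204535] [0.46572319 0.16096598 0.05808757]
0.015144115584922013 49.7333
```

```bash
python3 - <<'E'
from h import *
o=[3.1416,0,1.5858]
manip.move_l([.4658,.161,.0578],v=.02)
manip.gripper_open(); manip.move_l([.4658,.161,.16],v=.1)
manip.move_pose([.4658,.075,.20],o); g=wrist("wend")
manip.move_pose([.53,-.22,.16],[3.1416,0,1.5708]); f=wrist("fend")
im=np.hstack([cv2.resize(f["pixels"][50:250,200:400],(400,400)),cv2.resize(g["pixels"][20:220,220:420],(400,400))])
cv2.imwrite("pics/end.png",im);print(manip.current_clock())
E
```

```text
53.575
```

View pics/end.png

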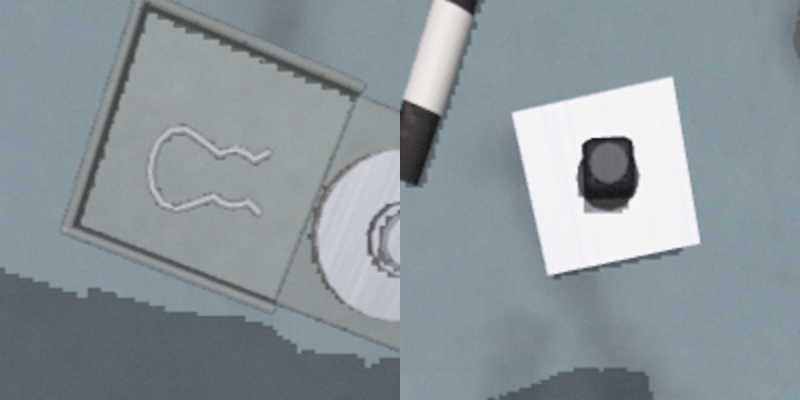

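The ring lies flat in the tray (bow at (152,168), tails at (265,180)), well clear of the washer. The pick stands upright in its stand, handle at (608,165).

```bash
python3 -c "
from station import manip
print(manip.sign_off())"
```

```text
the job is handed in; nothing more can be done
None
```

The job is handed in at about 54 s: the ring lies flat in the tray clear of the washer, and the pick is upright in its stand. The pull peaked at about 6 N and the press on the washer at about 3 N, but that press faded to about 0 N over the last 2–3 mm before the ring came free.

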